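# Pack the eye drops into the outreach case

## Robot

A 6-joint arm with a two-finger parallel gripper is mounted at the origin on the work surface. World frame = base frame: x ahead of the robot, y to its left, z up, the work surface at z = 0. Lengths are in m, angles in degrees, forces in N, time in s.
With the tool pointing down it reaches from about 0.4 to 0.825 m from the base axis. Payload 7 kg.
Tool frame: the origin (TCP) lies at the very end of the fingers, on their centre line; the grasp point (between the pads) lies 19 mm behind it (ctrl.grip_point_offset is the distance from the TCP to the grasp point, in m); x points along the fingers, z is the direction in which the jaws open and shut, and the axes are right-handed (so a half turn about x gives the same grasp; the last joint's range is limited). The gripper opens to 88 mm and grips with 3 to 60 N. Pads are 19 mm wide; open, the fingers measure 130 mm over their backs; the gripper's body (78 mm by 193 mm) begins 47 mm behind the grasp point.
Start: joints at [89.101, 20.546, 0.682, 0, -70.136, -16.507], TCP at [0.202, 0.644, 0.227] pointing down, gripper open.
Joint ranges: [-176.03, 176.03], [-82.01, 121.73], [-58.28, 71.71], [-173.87, 95.51], [-174.79, -0.11], [-173.66, 173.66]. Speed limits (degrees/s): [136.94, 136.94, 172.46, 180, 180, 180].

## Interface

Orientations are given as [roll, pitch, yaw] about the fixed x, y, z axes, in that order (R = Rz(yaw) Ry(pitch) Rx(roll)).
In Python, from plant import get_obs, snapshot, calibration, close_job, ctrl gives the robot as it stands.
- The arm moves only by the tool move_arm, never from a script. Its argument "commands" is a list that holds one entry, the list of rows, each a list of 4 numbers: the shift along the tool's x, y, z in cm, then the turn about the tool's x in rad. In form: [[[dx, dy, dz, spin], ...]]. A call has 1 to 8 rows; each row shifts and turns the commanded pose from where the row before left it, along the tool's axes as they then stand; what a row does not reach is not made up. A row lasts 1/10 s, in which the tool goes at most 50 mm and 8.59 degrees, less where a joint would pass 70% of its speed; a pose out of reach is approached as far as the arm can. A call with a gripper value outside its range is refused whole. "jaw" is the finger opening in cm, from 0 to 8.76, set as the call begins (left out, the last holds). The fingers move at their own pace and stop on an object; the grip force is fixed at half the most. Time passes only in rows, so rows that do not move let the fingers close. It gives the time, the measured TCP pose, the force and the opening at its end, in the units of the state.
- get_obs(): the state, without advancing time (a new reading comes with each control period).
- snapshot(name): name is "scene" or "top" or "wrist"; returns (picture, depth): 420x560x3 uint8, red, green, blue; 420x560 float32, m along the optical axis (not along the pixel's ray), 0 where there is no reading.
- calibration(name): a dict with "mtx" (3x3 intrinsics, pixels), "k1" (the pictures are not rectified: a ray, as slopes to the right and down, at radius r is drawn at 1 + k1 r^2 times it, then the intrinsics apply), "T" (4x4, takes a point from camera to world coordinates); the wrist camera has in their place "tool_from_camera" (4x4, takes a point from camera to tool coordinates, whose origin is the TCP and whose axes are the tool frame's). Camera axes: x right, y up, looking along -z (the intrinsics and any distortion apply to the point x, -y, -z); pixel columns grow to the right and rows downward; lengths in m; the calibration is good to about 2 mm. A picture is of the moment at which its call begins: read the wrist's pose just before it. calibration takes no time and is no camera call.
- close_job(): hands the job in, once; it reports no verdict.
The state is a dict: "clock": time; "joint_pos": joint angles; "qvel": joint speeds; "tau": joint torques, N m; "tool_pos": TCP position; "orientation": TCP orientation; "force": force on the tool from outside, world axes, zero at the start; "moment": the same for the moment, N m; "opening": finger opening in m.
Only numpy, scipy, OpenCV 4.12 (cv2) and the standard library are available. Lean on these libraries where they do the work, as an engineer would, in place of code of your own. Each camera call takes 0.05 s, during which the arm holds its last target. There are 200 camera calls.

## Task

Lift the paddle latch of the aluminium case and swing its lid back past upright; then stand all the white eye-drop bottles from the table upright on the floor of the round steel pot inside, packed in a hexagon: one in the middle and the others round it. When all are in, shut the lid and press it down until it latches, and leave the other things on the table where they are.

Things in the scene. Friction and masses are not known exactly. Their poses are not given: they have to be found in the camera images.
- case: small aluminium outreach case, fixed on the table: 180 mm deep, 290 mm wide, 136 mm high with the lid shut; base 105 mm high, walls 4 mm. Origin: centre of its underside; x from its front (robot side) to its rear, y to the left, z up. Left half: round steel pot. Right half: foam and instruments, up to 75 mm above the table.
- lid (a joint): lid angle: 0 = shut and flush, 1.57 = upright, 1.9 = leaning back at its stop. The lid is a 30 mm deep shell, 0.6 kg, hinged along the case's rear (far) top edge; its front goes up as it opens. The hinge is stiff: the lid stays where it is left, takes 6 to 8 N at the front edge to raise and 1 to 2 N to push down.
- paddle (a joint): paddle angle: 0 = level, straight out from the lid's front (a spring returns it), 0.6 = lifted to its stop. Lifting (1 to 3 N) draws back a hidden pawl; from 0.4 the lid is free, and pulling on with the paddle at its stop raises it. Paddle down and lid shut = locked. Pressing the lid's front fully down (about 10 N) snaps the pawl home by itself, the paddle twitching up and back.
- lid_hinge (a point): middle of the lid's hinge line, at the case's rear top edge, 106 mm above the table. The line runs along the case's y axis.
- lid_front (a point): point on the lid's outer face, 25 mm behind the middle of its front edge: the place to press the lid shut. Carried by the lid.
- paddle_hinge (a point): middle of the paddle's hinge line (parallel to the lid's), 2 mm out from the lid's front face, 14 mm below the lid's top. Carried by the lid.
- paddle_grip (a point): middle of the paddle's blade, 30 mm out from its hinge; turns with the paddle. Blade: steel plate 46 mm wide along its hinge line (it can be pinched from above across its two side edges and then pivots between the fingers), 10 mm thick, with a 12 mm rolled lip ending 16 mm beyond this point. Free space in front and on both sides.
- pot (a point): centre of the inner floor of the round steel pot fixed in the left half of the case, 11 mm above the table, 66 mm left of the case's centre; axes as the case's. Pot: inside diameter 106 mm, wall 2.5 mm, inner depth 40 mm. It takes seven bottles at most, one in the middle and six round it. Hidden while the lid is shut.
- drops0_mid (a point): centre (40 mm above its base) of a white plastic eye-drop bottle, upright at the start; z up along the bottle. Round body 32 mm in diameter and 40 mm high, shoulder to 47 mm, then a narrow grey cap 13 mm in diameter to 80 mm above the base (plain from 53 mm up: the place to grip). About 40 g, heavy at the bottom. All are alike; five to seven are there, the rest are absent.
- drops1_mid (a point): centre (40 mm above its base) of a white plastic eye-drop bottle, upright at the start; z up along the bottle. Round body 32 mm in diameter and 40 mm high, shoulder to 47 mm, then a narrow grey cap 13 mm in diameter to 80 mm above the base (plain from 53 mm up: the place to grip). About 40 g, heavy at the bottom. All are alike; five to seven are there, the rest are absent.
- drops2_mid (a point): centre (40 mm above its base) of a white plastic eye-drop bottle, upright at the start; z up along the bottle. Round body 32 mm in diameter and 40 mm high, shoulder to 47 mm, then a narrow grey cap 13 mm in diameter to 80 mm above the base (plain from 53 mm up: the place to grip). About 40 g, heavy at the bottom. All are alike; five to seven are there, the rest are absent.
- drops3_mid (a point): centre (40 mm above its base) of a white plastic eye-drop bottle, upright at the start; z up along the bottle. Round body 32 mm in diameter and 40 mm high, shoulder to 47 mm, then a narrow grey cap 13 mm in diameter to 80 mm above the base (plain from 53 mm up: the place to grip). About 40 g, heavy at the bottom. All are alike; five to seven are there, the rest are absent.
- drops4_mid (a point): centre (40 mm above its base) of a white plastic eye-drop bottle, upright at the start; z up along the bottle. Round body 32 mm in diameter and 40 mm high, shoulder to 47 mm, then a narrow grey cap 13 mm in diameter to 80 mm above the base (plain from 53 mm up: the place to grip). About 40 g, heavy at the bottom. All are alike; five to seven are there, the rest are absent.
- drops5_mid (a point): centre (40 mm above its base) of a white plastic eye-drop bottle, upright at the start; z up along the bottle. Round body 32 mm in diameter and 40 mm high, shoulder to 47 mm, then a narrow grey cap 13 mm in diameter to 80 mm above the base (plain from 53 mm up: the place to grip). About 40 g, heavy at the bottom. All are alike; five to seven are there, the rest are absent.
- drops6_mid (a point): centre (40 mm above its base) of a white plastic eye-drop bottle, upright at the start; z up along the bottle. Round body 32 mm in diameter and 40 mm high, shoulder to 47 mm, then a narrow grey cap 13 mm in diameter to 80 mm above the base (plain from 53 mm up: the place to grip). About 40 g, heavy at the bottom. All are alike; five to seven are there, the rest are absent.
- prism_pot: black round screw pot, 38 mm in diameter, 27 mm high, among the bottles; a bystander, leave it where it stands. Origin at its underside.
- stock_bottle: large amber bottle, 60 mm in diameter, 140 mm high; a bystander, leave it where it stands. Origin at its underside.
- penlight: penlight lying, 125 mm long, 18 mm thick; a bystander, leave it where it stands. Origin at its underside.
- occluder: black hand occluder lying, disc 64 mm with a handle to 175 mm from the disc's centre; a bystander, leave it where it stands. Origin at its underside.
- forceps_jar: steel forceps jar, 64 mm wide, 100 mm high; a bystander, leave it where it stands. Origin at its underside.
- magnifier: hand magnifier lying, 72 mm ring with a handle 85 mm long; a bystander, leave it where it stands. Origin at its underside (centre of the ring).
Mind the look-alikes: they are no part of the job. What is shaped like the part that bears drops6_mid but turquoise is not meant.

How it is judged (in metres and radians):
On the way, in this order (a step that is already met when the one before it is completed fails the run):
1. the paddle is lifted while the lid is still down (value of joint paddle above 0.3 rad and value of joint lid below 0.3 rad), for 0.05 s.
2. the lid stands open past upright (value of joint lid above 1.58 rad), for 0.2 s.
3. all the bottles stand upright on the pot's floor, one in the middle, the lid still open (horizontal distance between each of drops0_mid, drops1_mid, drops2_mid, drops3_mid, drops4_mid, drops5_mid, drops6_mid and pot below 0.041 m and z of drops0_mid in the frame of pot between 0.034 and 0.046 m and angle between each of drops0_mid, drops1_mid, drops2_mid, drops3_mid, drops4_mid, drops5_mid, drops6_mid's own z axis and vertical below 0.12 rad and z of drops1_mid in the frame of pot between 0.034 and 0.046 m and z of drops2_mid in the frame of pot between 0.034 and 0.046 m and z of drops3_mid in the frame of pot between 0.034 and 0.046 m and z of drops4_mid in the frame of pot between 0.034 and 0.046 m and z of drops5_mid in the frame of pot between 0.034 and 0.046 m and z of drops6_mid in the frame of pot between 0.034 and 0.046 m and horizontal distance between any of drops0_mid, drops1_mid, drops2_mid, drops3_mid, drops4_mid, drops5_mid, drops6_mid and pot below 0.013 m and value of joint lid above 1.2 rad), for 0.3 s.
At the end, for the whole second after the job is handed in: every bottle present stands on the pot's floor (centre within 41 mm of the pot's axis, base within 6 mm of the floor, tilt under 0.12 rad) and at rest, one of them within 13 mm of the axis; the lid is shut (under 0.03 rad) and latched, with the paddle back down (under 0.15 rad) (horizontal distance between each of drops0_mid, drops1_mid, drops2_mid, drops3_mid, drops4_mid, drops5_mid, drops6_mid and pot below 0.041 m and z of drops0_mid in the frame of pot between 0.034 and 0.046 m and angle between each of drops0_mid, drops1_mid, drops2_mid, drops3_mid, drops4_mid, drops5_mid, drops6_mid's own z axis and vertical below 0.12 rad and z of drops1_mid in the frame of pot between 0.034 and 0.046 m and z of drops2_mid in the frame of pot between 0.034 and 0.046 m and z of drops3_mid in the frame of pot between 0.034 and 0.046 m and z of drops4_mid in the frame of pot between 0.034 and 0.046 m and z of drops5_mid in the frame of pot between 0.034 and 0.046 m and z of drops6_mid in the frame of pot between 0.034 and 0.046 m and horizontal distance between any of drops0_mid, drops1_mid, drops2_mid, drops3_mid, drops4_mid, drops5_mid, drops6_mid and pot below 0.013 m and value of joint lid below 0.03 rad and value of joint paddle below 0.15 rad and linear speed of each of drops0, drops1, drops2, drops3, drops4, drops5, drops6 below 0.03 m/s); the robot touches nothing.
It fails at once if a bystander is moved more than 40 mm (distance of any of prism_pot, stock_bottle, penlight, occluder, forceps_jar, magnifier from where it was at the start of the episode above 0.04 m).
Of drops0, drops1, drops2, drops3, drops4, drops5, drops6 only 5 to 7 are there at a start; the rules pass over those that are not, and their reading is None.
At some moment in a run one of drops0, drops1, drops2, drops3, drops4, drops5, drops6 may be knocked a few centimetres aside while the robot is not near it.
It also fails if it takes over 210 s, if anything falls off the work surface, if the arm or the gripper's body presses on something with over 40 N, if the wrist force passes 120 N, or if a joint passes its speed limit or range.

## Working session

There is one attempt and no reset: what is moved stays moved. The work goes in short steps, Python scripts to look and compute and a tool call to move; the robot and the scene stay as the last step left them, time stands still between calls to the robot, and variables do not carry over. Pictures are saved under pics/ and viewed, about 12 in all and at most 16, crops included, and the job is handed in when it is done.

Besides the shell and the picture viewer there is one more tool, called after "Call:" in YAML: its name, and indented under it one key for each argument. move_arm: Moves the arm, as the interface text tells. Its arguments: {"type":"object","properties":{"commands":{"type":"array"},"jaw":{"type":"number"}},"required":["commands"]}

```bash
ls; mkdir -p pics
cat > h.py <<'E'
import numpy as np, cv2
from scipy.spatial.transform import Rotation as R
from plant import get_obs, snapshot, calibration, close_job, ctrl
def toolT(o=None):
    o=o or get_obs(); T=np.eye(4)
    T[:3,:3]=R.from_euler('xyz',o['orientation'],degrees=True).as_matrix(); T[:3,3]=o['tool_pos']; return T
def snap(n,f=None):
    T=toolT() if n=='wrist' else None
    p,d=snapshot(n); c=calibration(n)
    C=T@np.array(c['tool_from_camera']) if n=='wrist' else np.array(c['T'])
    if f: cv2.imwrite('pics/'+f,p[...,::-1]); np.savez('pics/'+f+'.npz',p=p,d=d,C=C,K=c['mtx'],k1=c['k1'])
    return p,d,C,np.array(c['mtx']),c['k1']
def load(f):
    z=np.load('pics/'+f+'.npz'); return z['p'],z['d'],z['C'],z['K'],float(z['k1'])
def rays(uv,K,k1):
    uv=np.atleast_2d(np.asarray(uv,float)); s=np.c_[(uv[:,0]-K[0,2])/K[0,0],(uv[:,1]-K[1,2])/K[1,1]]
    q=s.copy()
    for _ in range(10): q=s/(1+k1*(q**2).sum(1))[:,None]
    return np.c_[q[:,0],-q[:,1],-np.ones(len(q))]
def px2w(uv,C,K,k1,d=None,z=None):
    r=rays(uv,K,k1)
    if z is None: P=r*np.asarray(d).reshape(-1,1); return P@C[:3,:3].T+C[:3,3]
    w=r@C[:3,:3].T; t=(z-C[2,3])/w[:,2]; return C[:3,3]+w*t[:,None]
def cloud(S):
    p,d,C,K,k1=S; v,u=np.mgrid[:d.shape[0],:d.shape[1]]
    return px2w(np.c_[u.ravel(),v.ravel()],C,K,k1,d.ravel()).reshape(*d.shape,3)
def totool(dw):  # world vector in m -> tool cm
    return 100*toolT()[:3,:3].T@np.asarray(dw)
E
python3 - <<'E'
from h import *
o=get_obs(); print({k:np.round(v,3) for k,v in o.items()}, ctrl.grip_point_offset); print(np.round(toolT(),3))
a=snap('scene','scene0.png'); b=snap('top','top0.png')
for s in (a,b): print(np.round(s[2],3),s[3],s[4])
E
```

```text
pics
{'clock': np.float64(0.0), 'joint_pos': array([ 8.9100e+01,  2.0591e+01,  6.3500e-01, -2.1000e-02, -7.0136e+01,
       -1.6506e+01]), 'qvel': array([ 0.024,  0.098,  0.032, -0.006,  0.033,  0.17 ]), 'tau': array([-0.0000e+00, -5.8272e+01,  2.9305e+01,  6.9970e+00,  7.0000e-03,
       -0.0000e+00]), 'tool_pos': array([0.202, 0.644, 0.226]), 'orientation': array([   4.536,   89.906, -102.876]), 'force': array([-0.001,  0.235,  0.629]), 'moment': array([-0.012,  0.013, -0.017]), 'opening': np.float64(0.088)} 0.0188
[[-0.     0.954 -0.299  0.202]
 [-0.002 -0.299 -0.954  0.644]
 [-1.     0.     0.002  0.226]
 [ 0.     0.     0.     1.   ]]
[[-0.409 -0.749  0.521  1.235]
 [ 0.913 -0.345  0.219  0.276]
 [ 0.016  0.565  0.825  1.198]
 [ 0.     0.     0.     1.   ]] [[538.87568831   0.         272.58962299]
 [  0.         538.87568831 207.14755171]
 [  0.           0.           1.        ]] -0.18322373134330075
[[-0.013  0.998 -0.063  0.472]
 [-1.    -0.014 -0.008 -0.044]
 [-0.008  0.063  0.998  1.4  ]
 [ 0.     0.     0.     1.   ]] [[442.90345461   0.         280.8044225 ]
 [  0.         442.90345461 209.95772115]
 [  0.           0.           1.        ]] -0.015756869662271723
```

Run:
```python
import cv2,numpy as np
a=cv2.imread('pics/top0.png'); cv2.imwrite('pics/top0b.png',cv2.resize(a,(800,600),interpolation=cv2.INTER_CUBIC))
a=cv2.imread('pics/scene0.png'); cv2.imwrite('pics/scene0b.png',cv2.resize(a,(800,600),interpolation=cv2.INTER_CUBIC))
```

```text
(no output)
```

View pics/top0b.png

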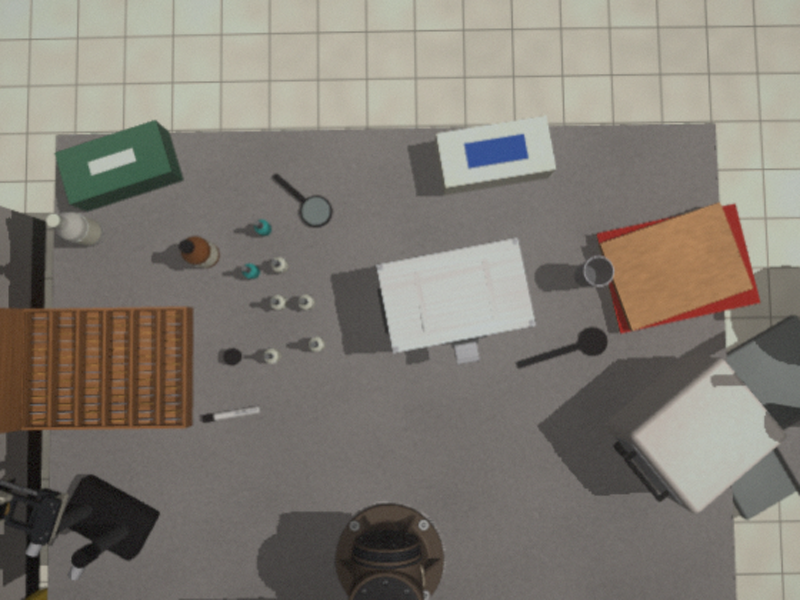

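View pics/scene0b.png

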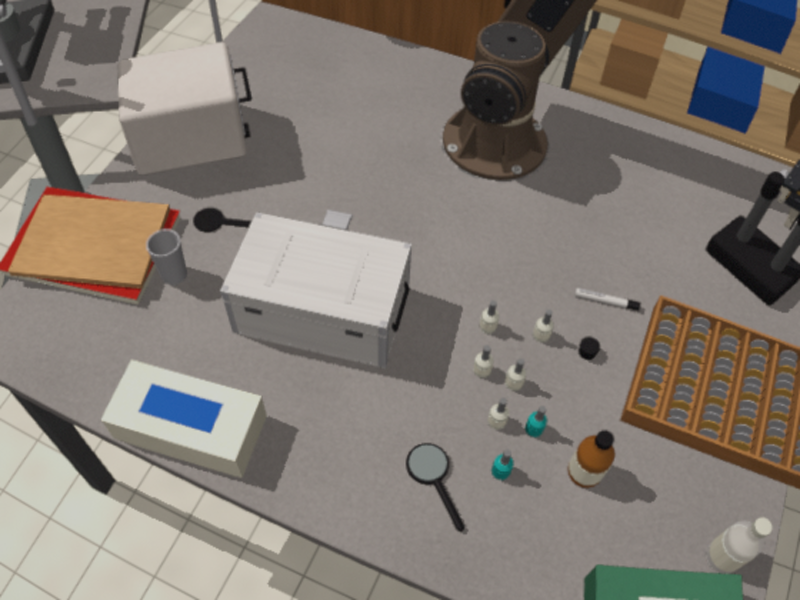

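Top view (800x600): five white bottles at (279,264), (277,302), (305,302), (316,344) and (271,356). Two turquoise look-alikes stand at (262,228) and (250,271). The case is centred near (456,296) and its paddle is at (466,351). The scene view shows the same five white and two turquoise bottles, so the white ones are the targets.

Run:
```python
from h import *
from scipy import ndimage as nd
for f in('top0.png','scene0.png'):
    S=load(f); P=cloud(S); z=P[...,2]; p=S[0]
    x,y=P[...,0],P[...,1]
    roi=(x>.25)&(x<.9)&(y>-.3)&(y<.4)
    m=roi&(abs(z-.136)<.006)
    l,n=nd.label(m); k=1+np.argmax(nd.sum(m,l,range(1,n+1))); m=l==k
    r=cv2.minAreaRect(P[m][:,:2].astype(np.float32)); print(f,'lid',r,P[m][:,2].mean())
    g=roi&(abs(z-.120)<.012)&~m
    l,n=nd.label(g)
    for i in range(1,n+1):
        q=P[l==i]
        if 40<len(q)<600: print('mid-z',len(q),q.mean(0).round(3),np.ptp(q,axis=0).round(3))
    g=roi&(z>.065)&(z<.09)
    l,n=nd.label(g)
    for i in range(1,n+1):
        q=P[l==i]
        if 3<len(q)<300: print('cap',len(q),q.mean(0).round(4),q.max(0).round(3),p[l==i].mean(0).round())
```

```text
top0.png lid ((0.5594464540481567, -0.1427304893732071), (0.18906038999557495, 0.2917062044143677), 10.25629711151123) 0.1359736799198544
mid-z 251 [ 0.45  -0.162  0.127] [0.049 0.054 0.012]
cap 15 [0.7219 0.2707 0.079 ] [0.727 0.277 0.085] [85. 89. 87.]
cap 70 [0.6608 0.3762 0.0794] [0.691 0.397 0.09 ] [97. 78. 63.]
cap 17 [0.6412 0.232  0.0777] [0.647 0.237 0.083] [97. 97. 94.]
cap 18 [0.6289 0.296  0.0775] [0.635 0.302 0.082] [89. 91. 90.]
cap 8 [0.5792 0.0131 0.0736] [0.584 0.016 0.079] [66. 65. 63.]
cap 7 [0.5652 0.0104 0.0678] [0.572 0.013 0.073] [60. 61. 60.]
cap 20 [0.5595 0.2346 0.0776] [0.566 0.24  0.084] [97. 98. 94.]
cap 18 [0.559  0.1741 0.0776] [0.565 0.18  0.088] [102. 102.  98.]
cap 12 [0.5429 0.0085 0.0673] [0.551 0.011 0.072] [56. 55. 54.]
cap 27 [0.5096 0.0014 0.0697] [0.533 0.005 0.082] [59. 58. 56.]
cap 18 [0.4676 0.1514 0.0775] [0.472 0.157 0.086] [100. 100.  98.]
cap 17 [0.4447 0.2485 0.0787] [0.449 0.255 0.083] [97. 96. 93.]
scene0.png lid ((0.5600717663764954, -0.1447542905807495), (0.18724244832992554, 0.29154443740844727), 10.404332160949707) 0.135320967755
[... 378 characters left out ...]
 0.1513 0.0757] [0.474 0.157 0.083] [96. 94. 93.]
cap 47 [0.5732 0.0065 0.0754] [0.601 0.016 0.089] [68. 65. 63.]
cap 8 [0.5478 0.0063 0.0661] [0.554 0.011 0.067] [31. 30. 29.]
cap 31 [0.4448 0.2474 0.0748] [0.451 0.253 0.083] [97. 95. 93.]
cap 8 [0.5637 0.0105 0.0671] [0.569 0.014 0.07 ] [29. 27. 27.]
cap 30 [0.5586 0.1728 0.0756] [0.564 0.178 0.085] [99. 97. 96.]
cap 29 [0.5589 0.2329 0.0763] [0.564 0.238 0.085] [101.  99.  98.]
cap 30 [0.6412 0.2306 0.0757] [0.646 0.236 0.083] [101.  99.  98.]
cap 35 [0.6291 0.2948 0.0757] [0.636 0.301 0.081] [99. 99. 98.]
cap 102 [0.6885 0.3828 0.079 ] [0.698 0.4   0.09 ] [113.  80.  49.]
cap 39 [0.7245 0.2676 0.0764] [0.73  0.273 0.085] [100. 100.  99.]
```

```bash
cat >> h.py <<'E'
CC=np.array([.5598,-.1437]); CY=np.radians(10.3)
ux=np.array([np.cos(CY),np.sin(CY)]); uy=np.array([-np.sin(CY),np.cos(CY)])
def case(x,y): return CC+ux*x+uy*y
def plan(wps,yaw=None,step=.05,dec=2,direction=None):
    """wps: list of xyz world (TCP); yaw: final world angle (deg) of tool z. Prints rows, in calls of 8."""
    T=toolT(); pts=[T[:3,3]]
    for w in wps:
        a=pts[-1]; w=np.array(w); n=max(1,int(np.ceil(np.linalg.norm(w-a)/step-1e-6)))
        pts+= [a+(w-a)*i/n for i in range(1,n+1)]
    n=len(pts)-1; sp=0
    if yaw is not None:
        cur=np.degrees(np.arctan2(T[1,2],T[0,2])); d=(yaw-cur+180)%360-180
        if direction and d*direction<0: d+=360*direction
        n2=int(np.ceil(abs(d)/8.3)); pts+=[pts[-1]]*max(0,n2-n); n=len(pts)-1
        sp=-np.radians(d)/n
    rows=[]
    for p in pts[1:]:
        v=np.round(100*T[:3,:3].T@(p-T[:3,3]),dec); s=round(sp,4)
        rows.append([*map(float,v),s]); T[:3,3]+=T[:3,:3]@v/100
        T[:3,:3]=T[:3,:3]@R.from_rotvec([s,0,0]).as_matrix()
    for i in range(0,len(rows),8): print(str([rows[i:i+8]]).replace(' ',''))
    print('end',T[:3,3].round(4),np.degrees(np.arctan2(T[1,2],T[0,2])).round(1))
E
python3 - <<'E'
from h import *
g=case(-.122,0)
plan([[.44,.40,.226],[.50,.1,.226],[*g,.226],[*g,.17]],yaw=100.3,direction=-1,dec=1)
E
```

```text
[[[0.0,4.3,2.3,np.float64(0.1208)],[0.0,4.5,1.8,np.float64(0.1208)],[0.0,4.7,1.2,np.float64(0.1208)],[0.0,4.9,0.6,np.float64(0.1208)],[0.0,4.8,0.1,np.float64(0.1208)],[0.0,4.9,-0.6,np.float64(0.1208)],[0.0,4.7,-1.1,np.float64(0.1208)],[0.0,4.3,1.0,np.float64(0.1208)]]]
[[[0.0,4.3,0.4,np.float64(0.1208)],[0.0,4.4,-0.0,np.float64(0.1208)],[0.0,4.3,-0.6,np.float64(0.1208)],[0.0,4.2,-1.2,np.float64(0.1208)],[0.0,4.1,-1.6,np.float64(0.1208)],[0.0,3.8,-2.1,np.float64(0.1208)],[0.0,4.5,-0.9,np.float64(0.1208)],[0.1,4.3,-1.4,np.float64(0.1208)]]]
[[[-0.0,4.1,-2.0,np.float64(0.1208)],[-0.0,3.8,-2.4,np.float64(0.1208)],[-0.0,3.5,-2.9,np.float64(0.1208)],[-0.0,3.2,-3.2,np.float64(0.1208)],[2.8,-0.0,-0.0,np.float64(0.1208)],[2.8,-0.0,-0.0,np.float64(0.1208)]]]
end [ 0.4394 -0.1654  0.1698] 100.3
```

Call:
move_arm:
  commands:
    - [[0,4.3,2.3,0.12],[0,4.5,1.8,0.12],[0,4.7,1.2,0.12],[0,4.9,0.6,0.12],[0,4.8,0.1,0.12],[0,4.9,-0.6,0.12],[0,4.7,-1.1,0.12],[0,4.3,1.0,0.12]]
  jaw: 8.7

```text
clock: 0.9
tool_pos: [0.4517, 0.3564, 0.2257]
orientation: [67.2, 89.9, -95.5]
force: [0.2, -0.8, -0.0]
opening: 0.0868
```

Call:
move_arm:
  commands:
    - [[0,4.3,0.4,0.12],[0,4.4,0,0.12],[0,4.3,-0.6,0.12],[0,4.2,-1.2,0.12],[0,4.1,-1.6,0.12],[0,3.8,-2.1,0.12],[0,4.5,-0.9,0.12],[0,4.3,-1.4,0.12]]

```text
clock: 1.7
tool_pos: [0.4831, 0.0109, 0.2261]
orientation: [57.2, 89.9, -160.5]
force: [0.3, -0.5, -0.4]
opening: 0.0872
```

Call:
move_arm:
  commands:
    - [[0,4.1,-2.0,0.12],[0,3.8,-2.4,0.12],[0,3.5,-2.9,0.12],[0,3.2,-3.2,0.12],[0,0,0,0.12],[0,0,0,0.12]]

```text
clock: 2.3
tool_pos: [0.4451, -0.1662, 0.2263]
orientation: [66.4, 90.0, 167.2]
force: [-0.1, 0.3, -0.2]
opening: 0.0869
```

```bash
sed -i 's/s=round(sp,4)/s=round(float(sp),4)/' h.py
python3 - <<'E'
from h import *
o=get_obs(); print(o['clock'],o['tool_pos'],o['joint_pos'].round(1))
g=case(-.122,0)
plan([[*g,.17],[*g,.103]],yaw=100.3)
E
```

```text
2.3 [ 0.44512032 -0.16618286  0.22625201] [  3.3   1.4 -23.6  -0.  -65.  -82.5]
[[[2.81,0.25,0.08,0.0024],[2.82,0.26,0.08,0.0024],[3.35,-0.0,0.0,0.0024],[3.35,-0.0,0.0,0.0024]]]
end [ 0.4397 -0.1655  0.103 ] 100.3
```

Call:
move_arm:
  commands:
    - [[0,0,0,0],[2.8,0.25,0.1,0],[2.8,0.25,0.1,0],[3.3,0,0,0],[2.0,0,0,0],[1.3,0,0,0],[0,0,0,0]]

```text
clock: 3.0
tool_pos: [0.4394, -0.1632, 0.1028]
orientation: [77.0, 89.8, 178.5]
force: [-0.6, -0.2, -0.4]
opening: 0.087
```

Run:
```python
from h import *
o=get_obs(); print(o['tool_pos'],o['joint_pos'].round(1),o['qvel'].round(2))
snap('wrist','w1.png')
```

```text
[ 0.43938061 -0.16323832  0.10275954] [  3.8   8.4 -34.1  -0.  -47.7 -82.2] [-0.14 -1.71  2.27  0.65 -2.3  -0.64]
```

View pics/w1.png

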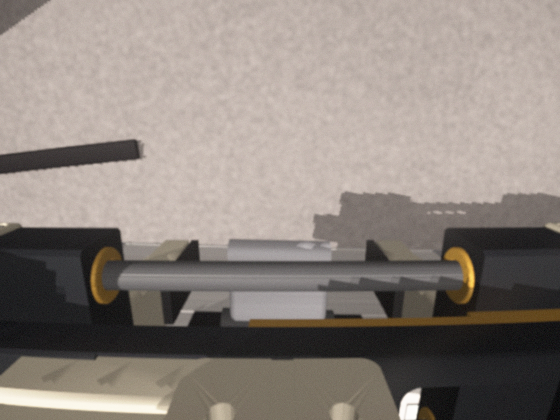

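The wrist view shows the paddle blade centred between the fingers at (280,280). I'll close and work out the arc.

Call:
move_arm:
  commands:
    - [[0,0,0,0],[0,0,0,0],[0,0,0,0],[0,0,0,0],[0,0,0,0],[0,0,0,0]]
  jaw: 4.0

```text
clock: 3.65
tool_pos: [0.4409, -0.1644, 0.1049]
orientation: [-178.9, 89.9, -77.6]
force: [0.8, -11.4, -2.3]
opening: 0.0457
```

Run:
```python
from h import *
o=get_obs(); p0=np.array(o['tool_pos']); print(p0,o['opening'])
def grip(th,ph):
    a=np.array([-.182-.030*np.cos(ph), .016+.030*np.sin(ph)])
    c,s=np.cos(th),np.sin(th)
    return np.array([a[0]*c+a[1]*s, -a[0]*s+a[1]*c])
seq=[(0,p) for p in (.15,.3,.45,.6,.62)]+[(t,.62) for t in np.r_[.05,.1,np.arange(.2,1.86,.11)]]
g0=grip(0,0); W=[]
for th,ph in seq:
    d=grip(th,ph)-g0; W.append([*(p0[:2]+ux*d[0]),p0[2]+d[1]])
plan(W,yaw=100.3)
```

```text
[ 0.44089624 -0.1644435   0.104916  ] 0.04568024873879793
[[[-0.45,-0.03,-0.0,0.0008],[-0.44,-0.1,-0.0,0.0008],[-0.41,-0.17,-0.01,0.0008],[-0.39,-0.22,-0.0,0.0008],[-0.05,-0.04,-0.0,0.0008],[-1.03,-0.19,-0.01,0.0008],[-1.02,-0.25,-0.0,0.0008],[-1.99,-0.63,-0.01,0.0008]]]
[[[-2.1,-0.93,-0.02,0.0008],[-1.99,-1.16,-0.01,0.0008],[-1.85,-1.36,-0.02,0.0008],[-1.69,-1.56,-0.02,0.0008],[-1.51,-1.74,-0.01,0.0008],[-1.3,-1.89,-0.02,0.0008],[-1.1,-2.02,-0.02,0.0008],[-0.86,-2.13,-0.01,0.0008]]]
[[[-0.62,-2.21,-0.02,0.0008],[-0.38,-2.27,-0.01,0.0008],[-0.13,-2.3,-0.01,0.0008],[0.13,-2.29,-0.01,0.0008],[0.37,-2.27,-0.0,0.0008],[0.63,-2.21,-0.0,0.0008],[0.86,-2.13,-0.0,0.0008]]]
end [ 0.737  -0.1106  0.2781] 100.3
```

Call:
move_arm:
  commands:
    - [[-0.45,0,-0.1,0],[-0.45,-0.1,0,0],[-0.4,-0.15,0,0],[-0.4,-0.2,0,0],[-0.1,-0.05,0,0],[-1.0,-0.2,0,0],[-1.0,-0.25,0,0],[-2.0,-0.65,0,0]]

```text
clock: 4.45
tool_pos: [0.4521, -0.1626, 0.1605]
orientation: [84.6, 89.4, -174.2]
force: [-4.1, -8.1, -6.8]
opening: 0.0455
```

Call:
move_arm:
  commands:
    - [[-2.1,-0.9,0,0],[-2.0,-1.2,0,0],[-1.9,-1.4,0,0],[-1.7,-1.6,0,0],[-1.5,-1.7,0,0],[-1.3,-1.9,0,0],[-1.1,-2.0,0,0],[-0.9,-2.1,0,0]]

```text
clock: 5.25
tool_pos: [0.5803, -0.1394, 0.2884]
orientation: [124.0, 89.6, -134.8]
force: [-2.2, -14.8, -4.2]
opening: 0.0457
```

Call:
move_arm:
  commands:
    - [[-0.6,-2.2,0,0],[-0.4,-2.3,0,0],[-0.1,-2.3,0,0],[0.1,-2.3,0,0],[0.4,-2.3,0,0],[0.6,-2.2,0,0],[0.9,-2.1,0,0],[0,0,0,0]]

```text
clock: 6.05
tool_pos: [0.7406, -0.1106, 0.2812]
orientation: [-148.0, 89.4, -46.7]
force: [10.5, -18.5, 4.9]
opening: 0.0455
```

Run:
```python
from h import *
o=get_obs(); print(o['tool_pos'],o['force'].round(1),o['opening'])
snap('top','top1.png');snap('scene','scene1.png')
```

```text
[ 0.74059764 -0.11062909  0.28123034] [ 10.5 -18.5   4.9] 0.04547813311550175
```

View pics/scene1.png

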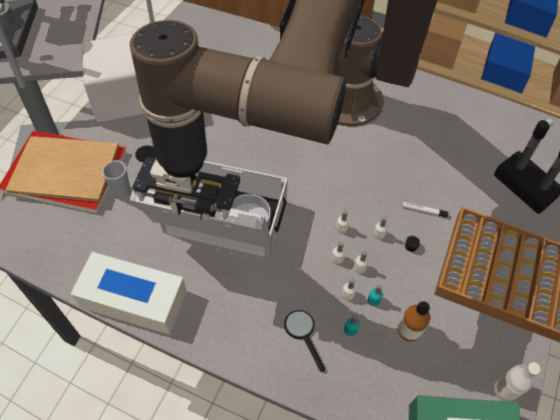

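The lid is open past upright. I'll release, lift clear and head for the bottles.

Call:
move_arm:
  commands:
    - [[0,0,0,0],[0,0,0,0],[0,0,0,0],[0,0,0,0],[-2,0.3,0,0],[-3,0.5,0,0],[-3,0.5,0,0],[-1,1,0,0]]
  jaw: 8.0

```text
clock: 6.95
tool_pos: [0.7141, -0.1098, 0.3718]
orientation: [-108.6, 89.8, -7.2]
force: [1.0, -1.2, 0.2]
opening: 0.0798
```

Run:
```python
from h import *
o=get_obs(); print(o['tool_pos'],o['force'].round(1),o['opening'],o['joint_pos'].round(1))
print(np.round(calibration('wrist')['tool_from_camera'],3))
T=toolT(); p=T[:3,3]
plan([[.548,.02,p[2]],[.548,.02,.22]],yaw=100.3)
```

```text
[ 0.71414038 -0.10977299  0.37179806] [ 1.  -1.2  0.2] 0.07975788154858182 [  6.7  22.6  22.1   0.1 -89.2 -85.3]
[[-0.     0.246 -0.969 -0.159]
 [ 0.     0.969  0.246  0.065]
 [ 1.     0.    -0.    -0.   ]
 [ 0.     0.     0.     1.   ]]
[[[-0.01,2.75,3.2,0.0021],[-0.02,2.75,3.19,0.0021],[-0.01,2.76,3.19,0.0021],[-0.01,2.76,3.18,0.0021],[-0.02,2.78,3.18,0.0021],[3.8,0.01,0.01,0.0021],[3.79,0.01,-0.0,0.0021],[3.8,0.02,0.0,0.0021]]]
[[[3.79,0.01,0.01,0.0021]]]
end [0.548 0.02  0.22 ] 100.3
```

Call:
move_arm:
  commands:
    - [[0,3.7,1.2,0],[0,3.6,1.2,0],[0,3.6,1.2,0],[3.5,0,0,0],[3.5,0,0,0],[0,0,0,0],[0,0,0,0]]
  jaw: 3.5

```text
clock: 7.65
tool_pos: [0.5994, -0.0962, 0.2989]
orientation: [112.7, 89.9, -145.9]
force: [1.1, -0.3, 1.0]
opening: 0.0358
```

Run:
```python
from h import *
o=get_obs(); print(o['tool_pos'],o['qvel'].round(2))
snap('wrist','w2.png')
S=load('w2.png'); 
a=S[0][...,::-1].copy()
def proj(P):
    q=(np.asarray(P)-S[2][:3,3])@S[2][:3,:3]; s=np.array([q[0],-q[1]])/-q[2]; s=s*(1+S[4]*(s@s)); return S[3][:2,:2]@s+S[3][:2,2]
print(proj([*case(0,.066),.051]),proj([*case(0,.066),.011]))
a=cv2.resize(a,(800,600)); cv2.imwrite('pics/w2b.png',a)
```

```text
[ 0.59935893 -0.09619708  0.29890977] [-0.16 -0.67  2.94  0.57 -0.25 -0.06]
[304.14106384 143.09360218] [302.18310083 141.74331376]
```

View pics/w2b.png

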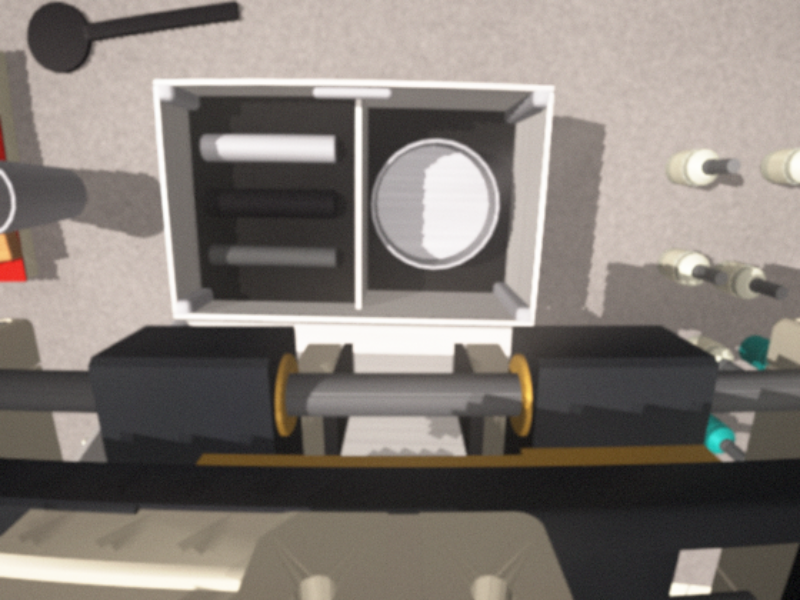

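The wrist view shows the pot rim ellipse spanning (371–499, 138–270), so its centre is (304.5,142.8) in raw pixels. That is within half a pixel of my prediction. I'll refine with depth, re-check the bottles and plan the first pick.

```bash
cat >> h.py <<'E'
from scipy import ndimage as nd
from scipy.optimize import least_squares
def circ(q,r=None):
    return least_squares(lambda p:np.hypot(q[:,0]-p[0],q[:,1]-p[1])-(r or p[2]),[*q.mean(0)[:2],.05],loss='soft_l1',f_scale=.001).x
def bottles(f=None):
    out=[]
    for n in('top','scene'):
        S=snap(n,f and n+f); P=cloud(S); z=P[...,2]; x,y=P[...,0],P[...,1]
        g=(x>.3)&(x<.8)&(y>.07)&(y<.4)&(z>.06)&(z<.09); l,k=nd.label(g)
        for i in range(1,k+1):
            q=P[l==i]
            if len(q)<6: continue
            # colour of the body: any pixel within 20 mm at z .02-.045
            c=q.mean(0); b=(np.hypot(x-c[0],y-c[1])<.02)&(z>.015)&(z<.05)
            col=np.median(S[0][b],0) if b.any() else np.zeros(3)
            out.append((n,len(q),c.round(4),col.round()))
    return out
E
python3 - <<'E'
from h import *
for f in('w2.png',):
    S=load(f);P=cloud(S); q=P[(abs(P[...,2]-.051)<.004)]
    for c0 in [case(0,.066)]:
        e=np.hypot(q[:,0]-c0[0],q[:,1]-c0[1]); k=q[(e>.047)&(e<.06)]; print(f,len(k),circ(k),'pred',c0)
    v=S[1]
for b in bottles('2.png'): print(*b)
for f in('top2.png','scene2.png'):
    S=load(f);P=cloud(S); q=P[(abs(P[...,2]-.051)<.004)]; c0=case(0,.066)
    e=np.hypot(q[:,0]-c0[0],q[:,1]-c0[1]); k=q[(e>.047)&(e<.06)]; print(f,len(k),len(k)>20 and circ(k))
E
```

```text
w2.png 658 [ 0.54836944 -0.078467    0.05346737] pred [ 0.54799905 -0.07876359]
top 6 [0.6911 0.3863 0.0851] [142. 138. 127.]
top 77 [0.6596 0.3761 0.0779] [145. 141. 127.]
scene 36 [0.469  0.1511 0.0736] [154. 150. 138.]
scene 35 [0.4454 0.2474 0.0738] [158. 154. 140.]
scene 33 [0.5587 0.173  0.0746] [141. 138. 124.]
scene 31 [0.5588 0.2328 0.0751] [135. 132. 119.]
scene 34 [0.6417 0.2304 0.0744] [156. 153. 138.]
scene 43 [0.63   0.2948 0.0739] [ 25. 106. 101.]
scene 115 [0.6893 0.3835 0.0763] [149. 144. 128.]
scene 43 [0.725  0.2675 0.076 ] [ 29. 118. 112.]
top2.png 63 [ 0.55124564 -0.07696395  0.05400573]
scene2.png 81 [ 0.55013197 -0.07940858  0.05425986]
```

Run:
```python
from h import *
S=load('w2.png');P=cloud(S); d=P[...,:2]-CC; X=d@ux; Y=d@uy
for y in np.arange(-.03,.03,.003):
    m=(abs(X)<.06)&(abs(Y-y)<.0015); print(round(y,3),m.sum(),np.percentile(P[m][:,2],[50,90]).round(3) if m.any() else '')
print(toolT()[:3,3])
T=toolT(); p=T[:3,3]
plan([[.5587,.1733,.20]],yaw=100.3)
```

```text
-0.03 554 [0.38  0.383]
-0.027 546 [0.379 0.383]
-0.024 566 [0.38  0.383]
-0.021 665 [0.381 0.4  ]
-0.018 715 [0.382 0.403]
-0.015 835 [0.402 0.408]
-0.012 1697 [0.389 0.407]
-0.009 2311 [0.389 0.413]
-0.006 2551 [0.39  0.415]
-0.003 2561 [0.39  0.415]
-0.0 2470 [0.39  0.415]
0.003 2728 [0.39  0.415]
0.006 3098 [0.389 0.414]
0.009 2750 [0.39  0.414]
0.012 2752 [0.391 0.415]
0.015 2927 [0.39  0.415]
0.018 4113 [0.385 0.413]
0.021 2232 [0.398 0.414]
0.024 1689 [0.402 0.414]
0.027 1703 [0.403 0.414]
[ 0.60059057 -0.09612815  0.30040022]
[[[1.67,-0.2,4.54,0.003],[1.67,-0.18,4.54,0.003],[1.67,-0.16,4.55,0.003],[1.67,-0.16,4.54,0.003],[1.67,-0.14,4.54,0.003],[1.67,-0.13,4.54,0.003]]]
end [0.5587 0.1733 0.2   ] 100.3
```

Call:
move_arm:
  commands:
    - [[1.6,-0.2,4.6,0],[1.6,-0.2,4.6,0],[1.7,-0.15,4.6,0],[1.7,-0.15,4.5,0],[1.7,-0.15,4.5,0],[1.7,-0.1,4.5,0],[0,0,0,0],[0,0,0,0]]

```text
clock: 8.6
tool_pos: [0.5556, 0.1749, 0.1992]
orientation: [-102.7, 90.0, -1.3]
force: [0.7, 0.2, -0.5]
opening: 0.0349
```

Run:
```python
from h import *
S=load('w2.png');P=cloud(S); d=P[...,:2]-CC; X=d@ux; Y=d@uy
for y in np.arange(-.02,.012,.002):
    m=(abs(X)<.05)&(abs(Y-y)<.001)&(P[...,2]<.14); print(round(y,3),m.sum(),np.percentile(P[m][:,2],[50,90]).round(3) if m.any() else '')
o=get_obs(); print(o['tool_pos'],o['qvel'].round(2))
S=snap('wrist','w3.png'); P=cloud(S); z=P[...,2]
g=(z>.055)&(z<.09); l,k=nd.label(g)
for i in range(1,k+1):
    q=P[l==i]
    if len(q)>30: print(len(q),q.mean(0).round(4),q[q[:,2]>.074].mean(0).round(4))
plan([[.5588,.1733,.16],[.5588,.1733,.049]],yaw=100.3)
```

```text
-0.02 139 [0.065 0.071]
-0.018 192 [0.062 0.071]
-0.016 140 [0.06  0.061]
-0.014 138 [0.06  0.061]
-0.012 130 [0.06  0.061]
-0.01 146 [0.06  0.061]
-0.008 149 [0.06  0.061]
-0.006 116 [0.06  0.062]
-0.004 155 [0.06  0.061]
-0.002 144 [0.06  0.061]
-0.0 25 [0.079 0.079]
0.002 157 [0.078 0.079]
0.004 509 [0.059 0.079]
0.006 76 [0.008 0.009]
0.008 148 [0.009 0.01 ]
0.01 54 [0.008 0.009]
[0.55559824 0.17486246 0.19921013] [-2.16 -0.92  0.24  0.28 -0.15  0.41]
5136 [ 5.267e-01 -2.000e-04  7.300e-02] [ 0.5249 -0.0021  0.0821]
478 [ 0.4598 -0.0706  0.0728] [ 0.4586 -0.064   0.082 ]
315 [0.4428 0.2465 0.0751] [0.4421 0.2476 0.0798]
223 [0.4664 0.152  0.078 ] [0.4658 0.1518 0.0801]
216 [0.5547 0.1737 0.076 ] [0.5558 0.1739 0.0799]
252 [0.5557 0.2325 0.0747] [0.5567 0.2335 0.0797]
581 [ 0.6291 -0.0408  0.072 ] [ 0.6283 -0.0352  0.0819]
47 [0.6395 0.2273 0.0774] [0.6396 0.2276 0.0792]
[[[3.96,-0.27,-0.12,0.0048],[3.7,0.01,-0.0,0.0048],[3.7,0.0,-0.0,0.0048],[3.7,0.01,-0.01,0.0048]]]
end [0.5588 0.1733 0.049 ] 100.3
```

Call:
move_arm:
  commands:
    - [[0,0,0,0],[4.0,-0.15,-0.1,0],[4.0,0,0,0],[3.0,0,0,0],[3.0,0,0,0],[0.9,0,0,0],[0,0,0,0]]

```text
clock: 9.35
tool_pos: [0.5569, 0.1716, 0.0491]
orientation: [118.6, 89.9, -140.1]
force: [-0.2, 0.7, 0.4]
opening: 0.0349
```

Call:
move_arm:
  commands:
    - [[0,0,0,0],[0,0,0,0],[0,0,0,0],[0,0,0,0]]
  jaw: 0.8

```text
clock: 9.75
tool_pos: [0.5575, 0.1732, 0.0508]
orientation: [-69.9, 89.9, 31.4]
force: [0.3, 0.2, 3.5]
opening: 0.0122
```

```bash
cat >> h.py <<'E'
POT=np.array([.5495,-.0785])
def slot(a,b): return POT+ux*a+uy*b   # case-frame offset from the pot's axis
E
python3 - <<'E'
from h import *
o=get_obs(); p=o['tool_pos']; print(p,o['opening'],o['force'].round(1))
s=slot(.0207,-.0276); print(s)
plan([[p[0],p[1],.19],[*s,.19],[*s,.13]],yaw=100.3)
E
```

```text
[0.55751601 0.17316969 0.05075589] 0.012191550333970222 [0.3 0.2 3.5]
[ 0.57480136 -0.10195402]
[[[-4.64,-0.01,0.0,0.0017],[-4.64,-0.01,0.01,0.0017],[-4.64,-0.01,0.0,0.0017],[-0.01,0.6,-4.56,0.0017],[-0.0,0.59,-4.55,0.0017],[-0.01,0.58,-4.56,0.0017],[-0.0,0.57,-4.56,0.0017],[-0.01,0.57,-4.56,0.0017]]]
[[[-0.0,0.56,-4.56,0.0017],[3.0,0.0,-0.0,0.0017],[3.0,0.01,-0.0,0.0017]]]
end [ 0.5748 -0.1019  0.13  ] 100.3
```

Call:
move_arm:
  commands:
    - [[-3.5,0,0,0],[-4.5,0,0,0],[-4.5,0,0,0],[-1.5,0.6,-4.0,0],[0,0.6,-4.5,0],[0,0.6,-4.5,0],[0,0.6,-4.5,0],[0,0.6,-4.5,0]]

```text
clock: 10.55
tool_pos: [0.5705, -0.0504, 0.1902]
orientation: [-82.7, 89.9, 18.7]
force: [1.2, 0.0, -0.4]
opening: 0.012
```

Call:
move_arm:
  commands:
    - [[0,0.5,-3.5,0],[0.5,0.1,-2.0,0],[2.5,0,0,0],[3.0,0,0,0],[0.5,0,0,0],[0,0,0,0],[0,0,0,0],[0,0,0,0]]

```text
clock: 11.35
tool_pos: [0.5766, -0.1037, 0.1262]
orientation: [-99.8, 89.9, 1.6]
force: [0.1, -0.3, -0.6]
opening: 0.0123
```

Run:
```python
from h import *
o=get_obs(); p=o['tool_pos']; print(p,o['opening'],o['force'].round(1),o['qvel'].round(2))
plan([[*slot(.0207,-.0276),p[2]]],yaw=100.3)
S=snap('wrist','w4.png'); cv2.imwrite('pics/w4b.png',cv2.resize(S[0][...,::-1],(800,600)))
```

```text
[ 0.57662118 -0.10366069  0.12620058] 0.012306611400335175 [ 0.1 -0.3 -0.6] [-0.08 -0.02 -0.3  -0.19  0.22 -0.04]
[[[-0.0,0.14,0.2,0.0187]]]
end [ 0.5749 -0.102   0.1262] 100.3
```

View pics/w4b.png

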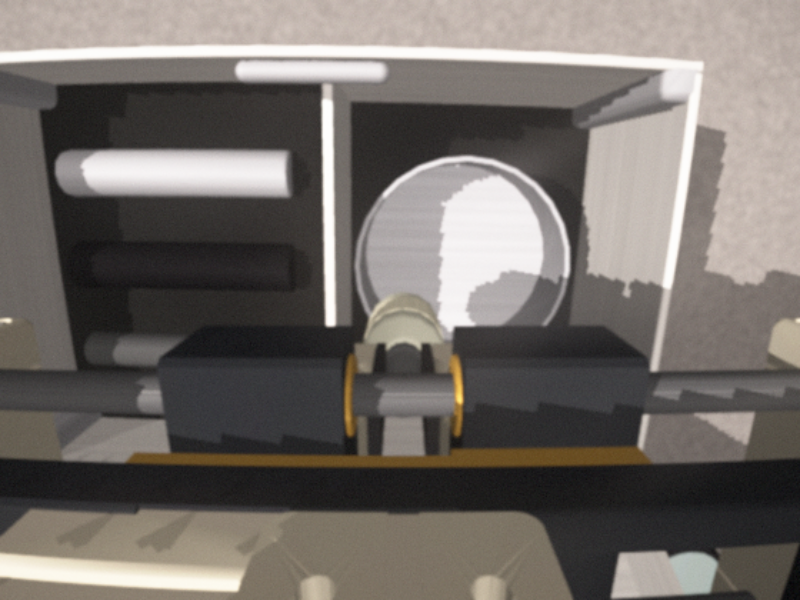

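The bottle hangs upright between the fingers over the pot's rear-right part (bottle at (405,320)). I'll correct by 2 mm and lower it.

Call:
move_arm:
  commands:
    - [[0,0.14,0.2,0.018],[2.0,0,0,0],[2.0,0,0,0],[1.2,0,0,0],[0.8,0,0,0],[0.4,0,0,0],[0,0,0,0]]

```text
clock: 12.1
tool_pos: [0.5747, -0.1023, 0.0618]
orientation: [-114.9, 89.9, -14.6]
force: [-0.4, 0.0, 3.6]
opening: 0.0124
```

Call:
move_arm:
  commands:
    - [[0,0,0,0],[0,0,0,0]]

```text
clock: 12.3
tool_pos: [0.5747, -0.1023, 0.0617]
orientation: [-105.9, 89.9, -5.6]
force: [-1.5, -0.1, 6.3]
opening: 0.0122
```

Call:
move_arm:
  commands:
    - [[0,0,0,0],[0,0,0,0],[-0.2,0,0,0],[-1.5,0,0,0],[-2,0,0,0],[-4,0,0,0],[-4,0,0,0],[-0.5,0,0,0]]
  jaw: 2.0

```text
clock: 13.1
tool_pos: [0.5767, -0.1024, 0.1881]
orientation: [-102.2, 89.5, -1.8]
force: [0.8, 0.6, -0.5]
opening: 0.0198
```

```bash
cat >> h.py <<'E'
def inpot(S):
    P=cloud(S); z=P[...,2]; d=P[...,:2]-POT; g=(np.hypot(d[...,0],d[...,1])<.055)&(z>.075)&(z<.098); l,k=nd.label(g)
    for i in range(1,k+1):
        q=P[l==i]
        if len(q)>8: c=q.mean(0); print('pot',len(q),c.round(4),'case off',((c[:2]-POT)@np.c_[ux,uy]*1000).round(1),'zmax',q[:,2].max().round(3))
E
python3 - <<'E'
from h import *
for b in bottles('3.png'): 
    if b[3][0]>100 and b[2][1]<.35: print(*b)
for n in('top3.png','scene3.png'): inpot(load(n))
plan([[.5572,.2335,.17],[.5572,.2335,.12]],yaw=100.3)
E
```

```text
top 20 [0.4443 0.2481 0.0764] [160. 158. 145.]
scene 35 [0.4686 0.1512 0.0735] [154. 150. 138.]
scene 38 [0.4465 0.2476 0.0737] [157. 154. 140.]
scene 33 [0.5592 0.2325 0.0742] [135. 131. 118.]
scene 37 [0.642  0.2306 0.0733] [158. 154. 140.]
pot 21 [ 0.5737 -0.1032  0.0896] case off [ 19.4 -28.6] zmax 0.094
[[[0.2,-0.61,4.76,0.0],[0.21,-0.61,4.76,0.0],[0.2,-0.61,4.77,0.0],[0.21,-0.61,4.76,0.0],[0.2,-0.62,4.76,0.0],[0.21,-0.61,4.76,0.0],[0.2,-0.61,4.76,0.0],[5.0,0.02,0.0,0.0]]]
end [0.5572 0.2335 0.12  ] 100.3
```

Call:
move_arm:
  commands:
    - [[0.2,-0.6,4.8,0],[0.2,-0.6,4.8,0],[0.2,-0.6,4.8,0],[0.2,-0.6,4.8,0],[0.2,-0.6,4.8,0],[0.2,-0.6,4.7,0],[0.2,-0.6,4.7,0],[0,0,0,0]]
  jaw: 3.5

```text
clock: 14.0
tool_pos: [0.5544, 0.2382, 0.1661]
orientation: [109.2, 89.9, -150.3]
force: [-1.8, -0.3, -0.4]
opening: 0.0352
```

Call:
move_arm:
  commands:
    - [[4,0,0,0],[0,0,0,0],[0,0,0,0]]

```text
clock: 14.3
tool_pos: [0.5547, 0.2327, 0.1274]
orientation: [123.5, 89.8, -136.2]
force: [0.9, -0.7, 0.6]
opening: 0.0352
```

Run:
```python
from h import *
plan([[.5575,.2332,.09],[.5575,.2332,.05]],yaw=100.3)
```

```text
[[[3.74,-0.3,0.01,-0.0001],[4.0,-0.01,0.01,-0.0001]]]
end [0.5575 0.2332 0.05  ] 100.3
```

Call:
move_arm:
  commands:
    - [[2.7,-0.3,0,0],[3.0,0,0,0],[2.0,0,0,0],[0,0,0,0],[0,0,0,0]]

```text
clock: 14.8
tool_pos: [0.5593, 0.2343, 0.0529]
orientation: [-92.3, 89.9, 8.0]
force: [0.5, -0.3, 0.1]
opening: 0.0352
```

Call:
move_arm:
  commands:
    - [[0,0,0,0],[0,0,0,0],[0,0,0,0],[0,0,0,0]]
  jaw: 0.8

```text
clock: 15.2
tool_pos: [0.5589, 0.2347, 0.0525]
orientation: [-64.9, 89.9, 35.4]
force: [-1.7, -0.3, 4.7]
opening: 0.0123
```

Call:
move_arm:
  commands:
    - [[-3.5,0,0,0],[-4.5,0,0,0],[-4.5,0,0,0],[-1.5,0.7,-4.0,0],[0,0.7,-4.7,0],[0,0.7,-4.7,0],[0,0.7,-4.7,0],[0,0.7,-4.7,0]]

```text
clock: 16.0
tool_pos: [0.5644, 0.0022, 0.192]
orientation: [-78.8, 90.0, 21.5]
force: [1.1, 0.5, -0.1]
opening: 0.012
```

Call:
move_arm:
  commands:
    - [[0,0.7,-4.2,0],[0.5,0.1,-0.8,0],[2.5,0,0,0],[3.0,0,0,0],[0.5,0,0,0],[0,0,0,0],[0,0,0,0],[0,0,0,0]]

```text
clock: 16.8
tool_pos: [0.5668, -0.0464, 0.1281]
orientation: [-93.5, 89.9, 6.9]
force: [-0.6, 1.1, 0.4]
opening: 0.012
```

Run:
```python
from h import *
o=get_obs(); p=o['tool_pos']; print(p,o['opening'],o['force'].round(1),o['qvel'].round(2))
plan([[*slot(.0207,.0276),p[2]],[*slot(.0207,.0276),.0615]],yaw=100.3)
```

```text
[ 0.56679419 -0.0463986   0.12808437] 0.012018037684904342 [-0.6  1.1  0.4] [-0.06 -0.13 -0.34 -0.12  0.12  0.03]
[[[-0.0,0.21,-0.09,0.0002],[3.33,0.0,0.0,0.0002],[3.33,0.01,0.0,0.0002]]]
end [ 0.5649 -0.0477  0.0615] 100.3
```

Call:
move_arm:
  commands:
    - [[0,0.08,-0.1,0],[2.0,0,0,0],[2.0,0,0,0],[1.2,0,0,0],[0.8,0,0,0],[0.5,0,0,0],[0,0,0,0],[0,0,0,0]]

```text
clock: 17.6
tool_pos: [0.5659, -0.048, 0.0632]
orientation: [-109.5, 89.9, -9.1]
force: [-2.7, -0.6, 8.3]
opening: 0.0123
```

Call:
move_arm:
  commands:
    - [[0,0,0,0],[0,0,0,0],[-0.2,0,0,0],[-1.5,0,0,0],[-2,0,0,0],[-4,0,0,0],[-4,0,0,0],[-0.5,0,0,0]]
  jaw: 2.0

```text
clock: 18.4
tool_pos: [0.5681, -0.0478, 0.1891]
orientation: [-96.6, 89.5, 3.7]
force: [0.2, -0.6, -0.0]
opening: 0.0201
```

Run:
```python
from h import *
for b in bottles('4.png'): 
    if b[3][0]>100 and b[2][1]<.35: print(*b)
for n in('top4.png','scene4.png'): inpot(load(n))
plan([[.640,.2300,.17],[.640,.23,.05]],yaw=100.3)
```

```text
top 19 [0.6409 0.2318 0.0756] [162. 160. 148.]
top 11 [0.4675 0.1489 0.0757] [176. 176. 161.]
scene 38 [0.4692 0.1512 0.0729] [154. 150. 138.]
scene 35 [0.4459 0.2473 0.0736] [158. 154. 140.]
scene 37 [0.642  0.2306 0.0732] [156. 153. 140.]
pot 21 [ 0.574  -0.103   0.0901] case off [ 19.8 -28.5] zmax 0.095
pot 20 [ 0.5647 -0.0494  0.0898] case off [20.1 25.9] zmax 0.093
[[[0.26,-2.04,4.33,0.0],[0.26,-2.04,4.34,0.0],[0.27,-2.04,4.33,0.0],[0.26,-2.04,4.33,0.0],[0.26,-2.04,4.34,0.0],[0.26,-2.04,4.33,0.0],[4.0,0.02,0.0,0.0],[4.0,0.01,0.0,0.0]]]
[[[4.0,0.01,-0.0,0.0]]]
end [0.64 0.23 0.05] 100.3
```

Call:
move_arm:
  commands:
    - [[0.2,-2.0,4.4,0],[0.3,-2.0,4.3,0],[0.2,-2.1,4.3,0],[0.3,-2.1,4.3,0],[0.3,-2.0,4.3,0],[0.3,-2.0,4.3,0],[0,0,0,0],[0,0,0,0]]
  jaw: 3.5

```text
clock: 19.3
tool_pos: [0.6379, 0.2295, 0.1648]
orientation: [110.0, 89.8, -149.6]
force: [-0.7, -0.3, -0.9]
opening: 0.0351
```

Call:
move_arm:
  commands:
    - [[4,0,0,0],[3,0,0,0],[0,0,0,0],[0,0,0,0],[0,0,0,0]]

```text
clock: 19.8
tool_pos: [0.64, 0.2286, 0.0995]
orientation: [-78.1, 89.9, 22.2]
force: [0.4, -0.9, 0.8]
opening: 0.035
```

Run:
```python
from h import *
plan([[.640,.2305,.05]],yaw=100.3)
```

```text
[[[4.95,-0.02,0.19,-0.0002]]]
end [0.64   0.2305 0.05  ] 100.3
```

Call:
move_arm:
  commands:
    - [[2.5,0,0.2,0],[1.5,0,0,0],[1.0,0,0,0],[0,0,0,0],[0,0,0,0]]

```text
clock: 20.3
tool_pos: [0.6389, 0.2307, 0.0481]
orientation: [-110.5, 90.0, -10.2]
force: [-0.0, 0.3, 1.0]
opening: 0.0349
```

Call:
move_arm:
  commands:
    - [[0,0,0,0],[0,0,0,0],[0,0,0,0],[0,0,0,0]]
  jaw: 0.8

```text
clock: 20.7
tool_pos: [0.6387, 0.2308, 0.0479]
orientation: [-64.2, 90.0, 36.1]
force: [0.3, -0.5, 0.1]
opening: 0.0122
```

Call:
move_arm:
  commands:
    - [[-3.5,0,0,0],[-4.5,0,0,0],[-4.0,0,0,0],[-1.5,2.4,-3.7,0],[0,2.4,-3.7,0],[0,2.4,-3.7,0],[0,2.4,-3.7,0],[0,2.4,-3.7,0]]

```text
clock: 21.5
tool_pos: [0.5526, 0.0257, 0.1829]
orientation: [-84.7, 90.0, 15.6]
force: [1.5, -0.8, 1.1]
opening: 0.0123
```

Call:
move_arm:
  commands:
    - [[0,2.3,-3.7,0],[0.5,2.2,-3.8,0],[2.5,0,0,0],[3.0,0,0,0],[0,0,0,0],[0,0,0,0],[0,0,0,0],[0,0,0,0]]

```text
clock: 22.3
tool_pos: [0.5237, -0.0542, 0.1239]
orientation: [-91.8, 89.9, 8.5]
force: [-0.7, 0.4, 0.2]
opening: 0.0123
```

Run:
```python
from h import *
o=get_obs(); p=o['tool_pos']; print(p,o['opening'],o['force'].round(1),o['qvel'].round(2))
plan([[*slot(-.0207,.0276),p[2]],[*slot(-.0207,.0276),.0615]],yaw=100.3)
```

```text
[ 0.52370514 -0.05421312  0.12392281] 0.012310109846237108 [-0.7  0.4  0.2] [-0.11  0.01 -0.39 -0.18  0.36 -0.06]
[[[0.0,-0.03,-0.09,0.0003],[3.12,0.0,-0.0,0.0003],[3.12,0.01,-0.0,0.0003]]]
end [ 0.5242 -0.055   0.0615] 100.3
```

Call:
move_arm:
  commands:
    - [[0,0.08,-0.1,0],[2.0,0,0,0],[2.0,0,0,0],[1.2,0,0,0],[0.8,0,0,0],[0.5,0,0,0],[0,0,0,0],[0,0,0,0]]

```text
clock: 23.1
tool_pos: [0.523, -0.0557, 0.0583]
orientation: [-100.4, 89.9, -0.0]
force: [0.2, 0.1, 2.3]
opening: 0.0126
```

Call:
move_arm:
  commands:
    - [[0,0,0,0],[0,0,0,0],[-0.2,0,0,0],[-1.5,0,0,0],[-2,0,0,0],[-4,0,0,0],[-4,0,0,0],[-0.5,0,0,0]]
  jaw: 2.0

```text
clock: 23.9
tool_pos: [0.5248, -0.0556, 0.1848]
orientation: [-95.3, 89.5, 5.0]
force: [-0.0, -0.2, -0.0]
opening: 0.0201
```

Run:
```python
from h import *
for b in bottles('5.png'): 
    if b[3][0]>100 and b[2][1]<.35: print(*b)
for n in('top5.png','scene5.png'): inpot(load(n))
print(toolT()[:3,3])
plan([[.467,.1513,.16]],yaw=100.3)
plan([[.4445,.2475,.16]],yaw=100.3)
```

```text
scene 34 [0.4689 0.1512 0.0742] [142. 138. 127.]
scene 33 [0.4454 0.2473 0.0749] [158. 154. 141.]
pot 31 [ 0.5264 -0.056   0.0867] case off [-18.7  26.3] zmax 0.095
pot 21 [ 0.5742 -0.1029  0.0904] case off [ 19.9 -28.4] zmax 0.094
pot 20 [ 0.5645 -0.0495  0.0895] case off [19.9 25.8] zmax 0.093
[ 0.52284051 -0.05554645  0.18111014]
[[[0.42,0.36,4.27,-0.0],[0.43,0.36,4.27,-0.0],[0.42,0.36,4.27,-0.0],[0.42,0.36,4.27,-0.0],[0.42,0.36,4.27,-0.0]]]
end [0.467  0.1513 0.16  ] 100.3
[[[0.3,0.33,4.46,-0.0],[0.3,0.33,4.46,-0.0],[0.31,0.32,4.46,-0.0],[0.3,0.33,4.46,-0.0],[0.3,0.33,4.46,-0.0],[0.3,0.33,4.46,-0.0],[0.3,0.33,4.46,-0.0]]]
end [0.4445 0.2475 0.16  ] 100.3
```

Call:
move_arm:
  commands:
    - [[0.3,0.3,4.5,0],[0.3,0.3,4.5,0],[0.3,0.3,4.5,0],[0.3,0.3,4.5,0],[0.3,0.4,4.4,0],[0.3,0.4,4.4,0],[0.3,0.3,4.4,0],[0,0,0,0]]
  jaw: 3.5

```text
clock: 24.8
tool_pos: [0.4421, 0.2505, 0.1567]
orientation: [121.0, 89.9, -138.5]
force: [-0.4, 0.1, 0.7]
opening: 0.0352
```

Call:
move_arm:
  commands:
    - [[3,0,0,0],[3,0,0,0],[0,0,0,0],[0,0,0,0],[0,0,0,0],[0,0,0,0]]

```text
clock: 25.4
tool_pos: [0.4444, 0.2475, 0.0998]
orientation: [-54.1, 89.9, 46.2]
force: [0.3, 0.3, 0.6]
opening: 0.0351
```

Run:
```python
from h import *
plan([[.4442,.2475,.05]],yaw=100.3)
```

```text
[[[4.98,0.03,-0.0,-0.0002]]]
end [0.4442 0.2475 0.05  ] 100.3
```

Call:
move_arm:
  commands:
    - [[2.5,0,0,0],[1.5,0,0,0],[1.0,0,0,0],[0,0,0,0],[0,0,0,0]]

```text
clock: 25.9
tool_pos: [0.4441, 0.2474, 0.0493]
orientation: [-62.3, 90.0, 38.0]
force: [0.0, -0.7, 0.1]
opening: 0.0349
```

Call:
move_arm:
  commands:
    - [[0,0,0,0],[0,0,0,0],[0,0,0,0],[0,0,0,0]]
  jaw: 0.8

```text
clock: 26.3
tool_pos: [0.4438, 0.2472, 0.0488]
orientation: [-49.2, 90.0, 51.2]
force: [-0.1, 0.3, -0.4]
opening: 0.0126
```

Call:
move_arm:
  commands:
    - [[-3.5,0,0,0],[-4.5,0,0,0],[-4.5,0,0,0],[-1.0,-0.3,-4.6,0],[0,-0.3,-4.6,0],[0,-0.3,-4.6,0],[0,-0.3,-4.6,0],[0,-0.3,-4.6,0]]

```text
clock: 27.1
tool_pos: [0.4996, 0.0218, 0.1839]
orientation: [-72.2, 90.0, 28.1]
force: [1.4, -0.0, -0.4]
opening: 0.0121
```

Call:
move_arm:
  commands:
    - [[0,-0.3,-4.6,0],[0,-0.3,-4.6,0],[0,-0.3,-4.5,0],[3.0,0,0,0],[3.0,0,0,0],[0,0,0,0],[0,0,0,0],[0,0,0,0]]

```text
clock: 27.9
tool_pos: [0.5341, -0.1094, 0.1252]
orientation: [-104.5, 89.9, -4.1]
force: [-1.0, 0.2, 0.3]
opening: 0.0123
```

Run:
```python
from h import *
o=get_obs(); p=o['tool_pos']; print(p,o['opening'],o['force'].round(1),o['qvel'].round(2))
plan([[*slot(-.0207,-.0276),p[2]],[*slot(-.0207,-.0276),.0615]],yaw=100.3)
```

```text
[ 0.5340568  -0.10938506  0.12522116] 0.012251706190213273 [-1.   0.2  0.3] [ 0.06 -0.51  0.07 -0.02  0.35  0.04]
[[[0.0,-0.0,0.0,0.0003],[3.19,0.01,0.0,0.0003],[3.18,0.0,0.01,0.0003]]]
end [ 0.5341 -0.1093  0.0615] 100.3
```

Call:
move_arm:
  commands:
    - [[0,0,0.05,0],[2.0,0,0,0],[2.0,0,0,0],[1.2,0,0,0],[0.8,0,0,0],[0.5,0,0,0],[0,0,0,0],[0,0,0,0]]

```text
clock: 28.7
tool_pos: [0.5339, -0.1091, 0.0595]
orientation: [-101.7, 89.9, -1.4]
force: [-0.1, -0.4, 2.9]
opening: 0.0121
```

Call:
move_arm:
  commands:
    - [[0,0,0,0],[0,0,0,0],[-0.2,0,0,0],[-1.5,0,0,0],[-2,0,0,0],[-4,0,0,0],[-4,0,0,0],[-0.5,0,0,0]]
  jaw: 2.0

```text
clock: 29.5
tool_pos: [0.5355, -0.1094, 0.1859]
orientation: [-102.1, 89.5, -1.7]
force: [-0.1, 0.0, -0.3]
opening: 0.0199
```

Run:
```python
from h import *
for b in bottles('6.png'): 
    if b[3][0]>100 and b[2][1]<.35: print(*b)
for n in('top6.png','scene6.png'): inpot(load(n))
plan([[.467,.1513,.16]],yaw=100.3)
```

```text
scene 37 [0.4691 0.1512 0.0733] [148. 145. 132.]
pot 31 [ 0.5338 -0.1095  0.0865] case off [-20.9 -27.7] zmax 0.094
pot 31 [ 0.5262 -0.0564  0.0866] case off [-19.  26.] zmax 0.094
pot 21 [ 0.5746 -0.1027  0.0911] case off [ 20.4 -28.3] zmax 0.095
pot 20 [ 0.5647 -0.0494  0.09  ] case off [20.2 25.9] zmax 0.096
[[[0.37,0.32,4.47,-0.0],[0.36,0.31,4.47,-0.0],[0.37,0.32,4.47,-0.0],[0.37,0.32,4.47,-0.0],[0.37,0.31,4.47,-0.0],[0.36,0.32,4.46,-0.0]]]
end [0.467  0.1513 0.16  ] 100.3
```

Call:
move_arm:
  commands:
    - [[0.3,0.3,4.5,0],[0.3,0.3,4.5,0],[0.3,0.3,4.5,0],[0.3,0.3,4.5,0],[0.3,0.3,4.4,0],[0.3,0.4,4.4,0],[0,0,0,0],[0,0,0,0]]
  jaw: 3.5

```text
clock: 30.4
tool_pos: [0.4651, 0.1516, 0.1612]
orientation: [114.0, 89.8, -145.6]
force: [0.0, -1.3, 0.5]
opening: 0.035
```

Call:
move_arm:
  commands:
    - [[3,0,0,0],[3,0,0,0],[0,0,0,0],[0,0,0,0],[0,0,0,0],[0,0,0,0]]

```text
clock: 31.0
tool_pos: [0.4671, 0.1513, 0.1039]
orientation: [-64.9, 89.9, 35.3]
force: [-0.3, 0.6, -1.0]
opening: 0.0352
```

Run:
```python
from h import *
plan([[.4672,.1513,.05]],yaw=100.3)
T=toolT(); T[:3,3]=[.4672,.1513,.05]
print(np.round(100*T[:3,:3].T@(np.r_[slot(0,-.001),.185]-T[:3,3]),2), slot(0,-.001))
S=load('scene6.png');P=cloud(S);z=P[...,2]; g=(abs(P[...,0]-.467)<.02)&(abs(P[...,1]-.151)<.02)&(z>.06); print(P[g].mean(0))
```

```text
[[[2.69,-0.0,-0.0,-0.0002],[2.7,-0.0,-0.0,-0.0002]]]
end [0.4672 0.1513 0.05  ] 100.3
[-13.51  -4.03 -24.17] [ 0.5496788  -0.07948389]
[0.47362968 0.14511461 0.3456969 ]
```

Call:
move_arm:
  commands:
    - [[2.6,0,0,0],[1.8,0,0,0],[1.0,0,0,0],[0,0,0,0],[0,0,0,0]]

```text
clock: 31.5
tool_pos: [0.4667, 0.1513, 0.0493]
orientation: [-79.1, 90.0, 21.2]
force: [-0.3, 0.2, -0.1]
opening: 0.0349
```

Call:
move_arm:
  commands:
    - [[0,0,0,0],[0,0,0,0],[0,0,0,0],[0,0,0,0]]
  jaw: 0.8

```text
clock: 31.9
tool_pos: [0.4664, 0.1512, 0.049]
orientation: [-64.3, 90.0, 36.0]
force: [0.3, -1.0, 2.0]
opening: 0.0125
```

Call:
move_arm:
  commands:
    - [[-3.5,0,0,0],[-4.5,0,0,0],[-4.5,0,0,0],[-1.0,-0.7,-4.0,0],[0,-0.7,-4.0,0],[0,-0.7,-4.0,0],[0,-0.7,-4.1,0],[0,-0.6,-4.1,0]]

```text
clock: 32.7
tool_pos: [0.5361, -0.0432, 0.1837]
orientation: [-71.3, 90.0, 29.0]
force: [0.2, 0.8, -0.3]
opening: 0.012
```

Call:
move_arm:
  commands:
    - [[0,-0.6,-4.0,0],[0,0,0,0],[1.5,0,0,0],[2.0,0,0,0],[0,0,0,0],[0,0,0,0],[0,0,0,0]]

```text
clock: 33.4
tool_pos: [0.5494, -0.0796, 0.1496]
orientation: [-104.0, 89.9, -3.6]
force: [-0.4, -0.4, 0.1]
opening: 0.0123
```

Run:
```python
from h import *
o=get_obs(); p=o['tool_pos']; print(p,o['opening'],o['force'].round(1),o['qvel'].round(2))
plan([[*slot(0,-.001),p[2]],[*slot(0,-.001),.0615]],yaw=100.3)
```

```text
[ 0.54944904 -0.07961899  0.14959545] 0.012341797834549048 [-0.4 -0.4  0.1] [ 0.08 -0.34  0.04 -0.2   0.25  0.03]
[[[0.0,-0.03,0.01,0.0002],[4.4,0.01,0.0,0.0002],[4.41,0.01,0.0,0.0002]]]
end [ 0.5496 -0.0795  0.0615] 100.3
```

Call:
move_arm:
  commands:
    - [[2.0,0.04,0,0],[2.0,0,0,0],[1.5,0,0,0],[1.2,0,0,0],[1.0,0,0,0],[0.8,0,0,0],[0.5,0,0,0],[0,0,0,0]]

```text
clock: 34.2
tool_pos: [0.5491, -0.0799, 0.0596]
orientation: [-114.6, 89.9, -14.2]
force: [-2.4, 0.9, 6.9]
opening: 0.0118
```

Call:
move_arm:
  commands:
    - [[0,0,0,0],[0,0,0,0]]

```text
clock: 34.4
tool_pos: [0.5491, -0.0799, 0.0596]
orientation: [-101.2, 89.9, -0.9]
force: [-1.7, 0.6, 6.3]
opening: 0.0121
```

Call:
move_arm:
  commands:
    - [[0,0,0,0],[0,0,0,0],[-0.2,0,0,0],[-1.5,0,0,0],[-2,0,0,0],[-4,0,0,0],[-4,0,0,0],[-4,0,0,0]]
  jaw: 2.0

```text
clock: 35.2
tool_pos: [0.5482, -0.08, 0.2172]
orientation: [99.9, 90.0, -159.8]
force: [1.4, -0.3, -0.1]
opening: 0.0201
```

Call:
move_arm:
  commands:
    - [[-4,-2.5,0,0],[-4,-2.5,0,0],[0,0,0,0],[0,0,0,0],[0,0,0,0],[0,0,0,0],[0,0,0,0]]

```text
clock: 35.9
tool_pos: [0.597, -0.0712, 0.2948]
orientation: [90.5, 89.9, -169.2]
force: [-0.4, -0.4, 0.8]
opening: 0.0197
```

Run:
```python
from h import *
print(toolT()[:3,3])
S=snap('wrist','w7.png'); inpot(S); cv2.imwrite('pics/w7b.png',cv2.resize(S[0][...,::-1],(800,600)))
for b in bottles('7.png'): 
    if b[2][1]<.35: print(*b)
for n in('top7.png','scene7.png'): print(n); inpot(load(n))
S=load('scene7.png'); P=cloud(S); m=(P[...,2]>.15)&(P[...,2]<.33)&((P[...,:2]-CC)@ux>.085)&((P[...,:2]-CC)@ux<.25)&(abs((P[...,:2]-CC)@uy)<.14)
q=P[m]; x=(q[:,:2]-CC)@ux; a=np.polyfit(q[:,2],x,1); print('lid lean',a, np.degrees(np.arctan(a[0])))
```

```text
[ 0.59696338 -0.071199    0.29476343]
pot 112 [ 0.5312 -0.1085  0.0903] case off [-23.3 -26.3] zmax 0.093
pot 114 [ 0.5235 -0.0565  0.0905] case off [-21.7  26.3] zmax 0.093
pot 105 [ 0.547  -0.0794  0.0908] case off [-2.7 -0.4] zmax 0.093
pot 110 [ 0.5728 -0.1015  0.09  ] case off [ 18.8 -26.8] zmax 0.093
pot 110 [ 0.5629 -0.0495  0.09  ] case off [18.3 26.1] zmax 0.094
top 13 [0.7229 0.2701 0.0784] [ 68. 122. 119.]
scene 41 [0.6304 0.2949 0.0748] [ 27. 110. 104.]
scene 45 [0.725  0.2676 0.0749] [ 29. 119. 114.]
top7.png
pot 15 [ 0.5762 -0.1007  0.0898] case off [ 22.3 -26.7] zmax 0.095
pot 14 [ 0.5652 -0.0477  0.0898] case off [20.9 27.5] zmax 0.096
pot 14 [ 0.5498 -0.0783  0.0913] case off [0.4 0.1] zmax 0.094
pot 14 [ 0.5346 -0.1076  0.0918] case off [-19.9 -26. ] zmax 0.096
pot 13 [ 0.5266 -0.0542  0.0909] case off [-18.2  28. ] zmax 0.094
scene7.png
pot 33 [ 0.5343 -0.1092  0.0865] case off [-20.4 -27.5] zmax 0.098
pot 33 [ 0.5269 -0.0559  0.0865] case off [-18.2  26.3] zmax 0.094
pot 30 [ 0.5503 -0.0794  0.0867] case off [ 0.7 -1.1] zmax 0.096
pot 21 [ 0.5742 -0.1029  0.0904] case off [ 20.  -28.4] zmax 0.096
pot 20 [ 0.5647 -0.0494  0.0899] case off [20.1 25.9] zmax 0.094
lid lean [0.15489072 0.12063593] 8.804618482789719
```

View pics/w7b.png

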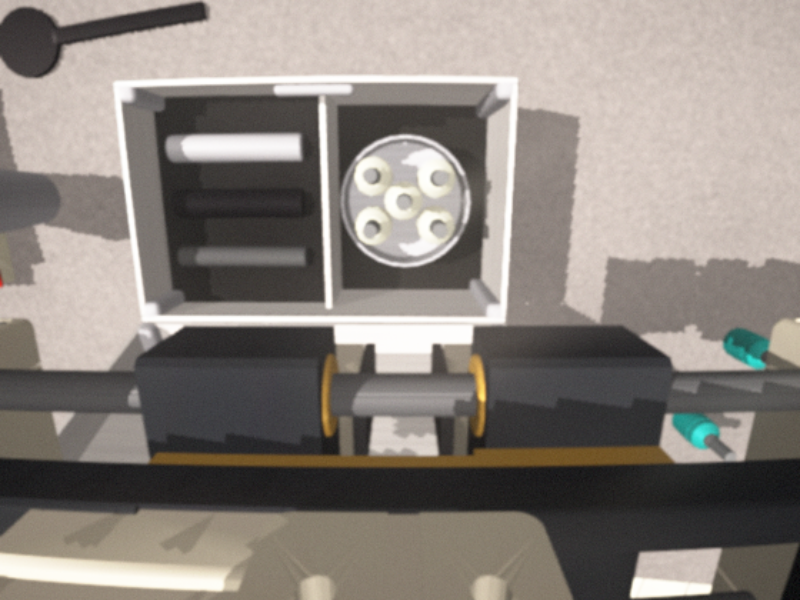

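All five stand in the pot: one in the middle at (403,201), four round it at (372,176), (437,178), (373,226) and (438,227). Next I'll go behind the raised lid, left of the paddle, to push it shut.

Run:
```python
from h import *
p=toolT()[:3,3]
S=load('scene7.png'); P=cloud(S); d=P[...,:2]-CC; X=d@ux; Y=d@uy; z=P[...,2]
m=(X>.08)&(X<.25)&(Y>.09)&(Y<.15)&(z>.2)&(z<.35)
q=np.c_[X[m],z[m]]; print(len(q)); 
if len(q): i=q[:,1].argsort()[::-1]; print(q[i[:12]].round(3)); print('x max',q[:,0].max())
a=case(.07,.122); b=case(.215,.122)
plan([[p[0],p[1],.37],[*b,.37],[*b,.30]],yaw=100.3)
```

```text
611
[[0.151 0.279]
 [0.152 0.279]
 [0.15  0.279]
 [0.149 0.278]
 [0.148 0.278]
 [0.15  0.278]
 [0.148 0.278]
 [0.149 0.278]
 [0.15  0.277]
 [0.151 0.277]
 [0.154 0.277]
 [0.153 0.277]]
x max 0.17770843061081393
[[[-3.74,0.0,-0.0,0.0],[-3.73,0.0,-0.0,0.0],[-0.0,-4.12,1.43,0.0],[-0.01,-4.13,1.43,0.0],[0.0,-4.12,1.43,0.0],[-0.0,-4.13,1.44,0.0],[3.5,-0.0,-0.0,0.0],[3.5,-0.0,-0.0,0.0]]]
end [0.7495 0.0148 0.3   ] 100.3
```

Call:
move_arm:
  commands:
    - [[-3.7,0,0,0],[-3.8,0,0,0],[0,-4.1,1.4,0],[0,-4.1,1.5,0],[0,-4.1,1.4,0],[0,-4.1,1.4,0],[0,0,0,0],[0,0,0,0]]
  jaw: 0

```text
clock: 36.85
tool_pos: [0.7493, 0.015, 0.3681]
orientation: [94.6, 89.8, -165.1]
force: [-0.2, -0.7, -1.1]
opening: 0.0005
```

Call:
move_arm:
  commands:
    - [[3,0,0,0],[3,0,0,0],[2.5,0,0,0],[2.2,0,0,0],[0,0,0,0],[0,0,0,0],[0,0,0,0]]

```text
clock: 37.55
tool_pos: [0.7493, 0.014, 0.2663]
orientation: [-95.9, 89.8, 4.4]
force: [0.8, -0.0, -1.1]
opening: 0.0008
```

Run:
```python
from h import *
o=get_obs(); p=np.array(o['tool_pos']); d=p[:2]-CC; print(d@ux,d@uy,p,o['force'].round(1))
W=[]
def pt(th,l,up,fwd):  # contact at lid coord (-l,.03); TCP offset
    c,s=np.cos(th),np.sin(th); x=-l*c+.03*s+.09; z=.106+l*s+.03*c
    return [*case(x+fwd,.122),z+up]
for th in np.arange(1.75,1.56,-.1): W.append(pt(th,.18,-.010,.0075))
for th in np.arange(1.5,-.01,-.1):
    l=.172-.014*np.clip((1.2-th)/1.2,0,1); W.append(pt(th,l,-.002*np.cos(th),.0095-.002*np.sin(th)))
plan(W,yaw=100.3,dec=1)
```

```text
0.2146919238264678 0.12129034133191408 [0.74934519 0.01402314 0.26630852] [ 0.8 -0.  -1.1]
[[[-0.1,2.8,0.0,-0.0],[-0.1,2.8,0.1,-0.0],[-0.5,1.7,-0.0,-0.0],[-0.7,2.6,-0.0,-0.0],[-0.0,1.8,-0.0,-0.0],[0.1,1.7,-0.0,-0.0],[0.2,1.7,-0.0,-0.0],[0.6,1.7,-0.0,-0.0]]]
[[[0.7,1.5,-0.0,-0.0],[0.8,1.5,-0.0,-0.0],[1.0,1.4,-0.0,-0.0],[1.1,1.2,-0.0,-0.0],[1.2,1.2,-0.0,-0.0],[1.3,1.0,-0.0,-0.0],[1.4,0.8,-0.0,-0.0],[1.5,0.7,-0.0,-0.0]]]
[[[1.5,0.6,-0.0,-0.0],[1.6,0.4,-0.0,-0.0],[1.5,0.3,-0.0,-0.0]]]
end [ 0.48   -0.0339  0.1344] 100.3
```

Call:
move_arm:
  commands:
    - [[-0.1,2.8,0,0],[-0.1,2.8,0,0],[-0.5,1.7,0,0],[-0.7,2.6,0,0],[0,1.8,0,0],[0.1,1.7,0,0],[0.2,1.7,0,0],[0.6,1.7,0,0]]

```text
clock: 38.35
tool_pos: [0.5854, -0.0155, 0.2727]
orientation: [-92.6, 89.5, 7.8]
force: [1.3, 1.4, 5.3]
opening: 0.0006
```

Run:
```python
from h import *
o=get_obs(); p=np.array(o['tool_pos']); d=p[:2]-CC; print(d@ux,d@uy,p,o['force'].round(1))
S=snap('scene','scene8.png')
```

```text
0.048116675449975534 0.12157618788242046 [ 0.58540319 -0.01547964  0.27271558] [1.3 1.4 5.3]
```

View pics/scene8.png

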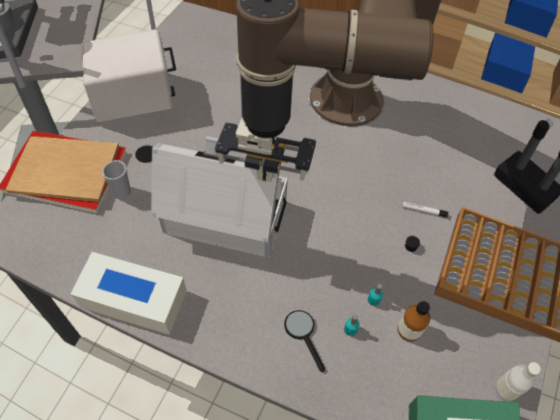

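The lid is following and is now at about 65 degrees. I'll continue along the arc.

Call:
move_arm:
  commands:
    - [[0.7,1.5,0,0],[0.8,1.5,0,0],[1.0,1.4,0,0],[1.1,1.2,0,0],[1.2,1.2,0,0],[1.3,1.0,0,0],[1.4,0.8,0,0],[1.5,0.7,0,0]]

```text
clock: 39.2
tool_pos: [0.4928, -0.0322, 0.1801]
orientation: [-89.6, 89.8, 10.7]
force: [-1.3, -0.8, 0.9]
opening: 0.0004
```

Run:
```python
from h import *
o=get_obs(); p=np.array(o['tool_pos']); d=p[:2]-CC; print(d@ux,d@uy,p,o['force'].round(1))
```

```text
-0.045978492935775245 0.12163942441973659 [ 0.49281305 -0.03224185  0.18011217] [-1.3 -0.8  0.9]
```

Call:
move_arm:
  commands:
    - [[1.5,0.6,0,0],[1.5,0.4,0,0],[0.9,0.2,0,0],[0,0,0,0],[-3,0,0,0],[0,0,-4,0],[0,0,-4,0],[0,0,-4.2,0]]

```text
clock: 40.0
tool_pos: [0.5035, -0.1555, 0.1715]
orientation: [-100.5, 89.8, -0.1]
force: [1.0, 1.7, 0.6]
opening: 0.0003
```

Call:
move_arm:
  commands:
    - [[1,0,0,0],[1.5,0,0,0],[0.5,0,0,0],[0.3,0,0,0],[0.2,0,0,0],[0,0,0,0]]

```text
clock: 40.6
tool_pos: [0.5025, -0.1542, 0.1358]
orientation: [-123.7, 89.9, -23.3]
force: [-1.8, 0.4, 4.2]
opening: 0.0003
```

Run:
```python
from h import *
o=get_obs(); p=np.array(o['tool_pos']); d=p[:2]-CC; print(d@ux,d@uy,p,o['force'].round(1))
```

```text
-0.05826639288922959 -4.880285440697873e-05 [ 0.50248129 -0.15416618  0.1357887 ] [-1.8  0.4  4.2]
```

Contact is at z 0.136. I'll press harder in small steps.

Call:
move_arm:
  commands:
    - [[0.15,0,0,0],[0.15,0,0,0],[0.1,0,0,0],[0,0,0,0],[0,0,0,0]]

```text
clock: 41.1
tool_pos: [0.5026, -0.1542, 0.1355]
orientation: [-122.9, 89.8, -22.5]
force: [-14.9, 7.9, 37.1]
opening: 0.0002
```

Call:
move_arm:
  commands:
    - [[0.15,0,0,0],[0.1,0,0,0],[0,0,0,0],[0,0,0,0]]

```text
clock: 41.5
tool_pos: [0.5027, -0.1543, 0.1353]
orientation: [-123.7, 89.7, -23.3]
force: [-22.7, 11.8, 57.9]
opening: 0.0002
```

Call:
move_arm:
  commands:
    - [[-0.5,0,0,0],[-2,0,0,0],[-4,0,0,0],[-4,0,0,0],[0,1,4,0],[0,1,4.5,0],[0,1,4.5,0],[0,0,4.5,0]]

```text
clock: 42.3
tool_pos: [0.44, 0.0138, 0.2342]
orientation: [-72.8, 89.9, 27.5]
force: [1.9, -0.2, 0.2]
opening: 0.0007
```

Call:
move_arm:
  commands:
    - [[0,0,4.5,0],[0,0,4.5,0],[0,0,0,0],[0,0,0,0],[0,0,0,0]]

```text
clock: 42.8
tool_pos: [0.4252, 0.1008, 0.2335]
orientation: [-72.4, 90.0, 27.9]
force: [-0.1, -0.2, -0.3]
opening: 0.0005
```

Run:
```python
from h import *
o=get_obs(); print(o['clock'],o['tool_pos'],o['force'].round(1))
for n in('top','scene'):
    S=snap(n,n+'9.png'); P=cloud(S); d=P[...,:2]-CC; X=d@ux;Y=d@uy; z=P[...,2]
    for x in(-.08,-.04,0,.04,.08):
        m=(abs(X-x)<.006)&(abs(Y)<.12)&(z>.1)&(z<.2); print(n,x,np.median(z[m]).round(4))
    for x in(-.10,-.11,-.12,-.13):
        m=(abs(X-x)<.004)&(abs(Y)<.02)&(z>.1)&(z<.2); print('paddle',x,m.sum(),np.median(z[m]).round(4))
a=cv2.imread('pics/scene9.png'); cv2.imwrite('pics/s9.png',cv2.resize(a,(800,600)))
```

```text
42.8 [0.42516647 0.10081046 0.23346631] [-0.1 -0.2 -0.3]
top -0.08 0.1358
top -0.04 0.1358
top 0 0.136
top 0.04 0.136
top 0.08 0.1361
paddle -0.1 38 0.1265
paddle -0.11 37 0.1281
paddle -0.12 40 0.1269
paddle -0.13 38 0.1268
scene -0.08 0.1353
scene -0.04 0.1355
scene 0 0.1355
scene 0.04 0.1356
scene 0.08 0.1354
paddle -0.1 29 0.1264
paddle -0.11 40 0.1264
paddle -0.12 39 0.1258
paddle -0.13 36 0.1267
```

View pics/s9.png

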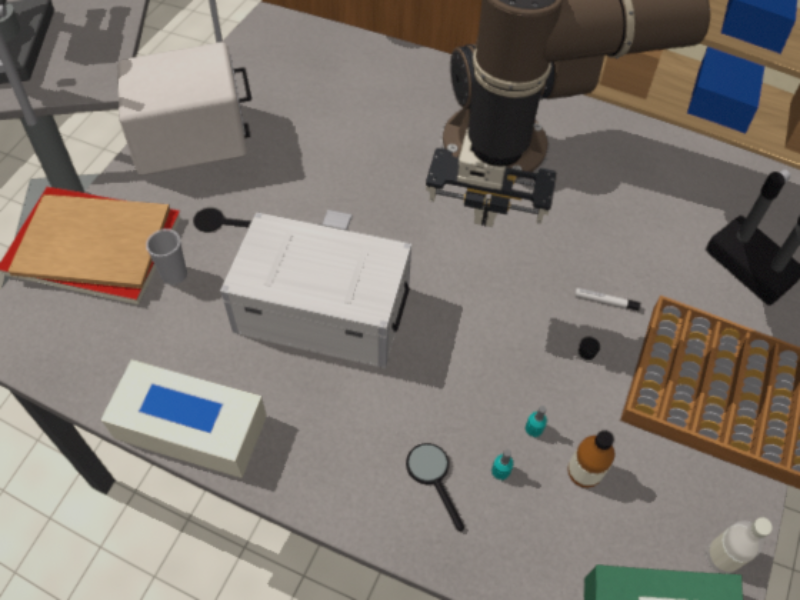

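The lid is flush: its top is 0.136 m high from front to rear, and the paddle is level. No white bottle remains on the table, the bystanders are in place, and the arm is clear. I'm handing in.

```bash
python3 -c "
from plant import close_job; print(close_job())"
```

```text
the job is handed in; nothing more can be done
None
```

The job is handed in at about 43 s of robot time, with all five white bottles in the pot and the lid shut. No verdict was reported.

- **Opening:** I pinched the paddle, lifted it to its stop and swung the lid back to about 1.86 rad.
- **Bottles:** The five white bottles stand on the pot's floor, one in the middle and four round it; the two turquoise look-alikes were left alone. The last pictures before closing showed the outer four about 31–36 mm from the pot's axis and the middle one within 3 mm, with cap tops at the height expected for bottles standing on the floor. The bottles could not be seen again once the lid was shut.
- **Closing:** I pushed the lid shut from behind, then pressed its front. The press overshot the roughly 10 N needed and reached about 58 N vertically. That is over the 40 N limit set for the arm and gripper body, but only the closed fingertips touched the lid; it is under the 120 N wrist limit.
- **Final checks:** The lid top is level at 0.136 m from front to rear and the paddle is level. The bystanders look unmoved in the picture, and the arm is clear with no contact force. I did not tug the lid to test the latch; I infer it latched because the lid is flush, the paddle is down and the press was firm.
- **Disagreement:** The wrist camera and the fixed cameras differed by about 2–3 mm along x. I used averages, and the bottle placements came out fine.

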